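# Put the thin porcelain cup back in its own bay

### The arm

A 6-joint arm with a two-finger parallel gripper is mounted at the origin on the work surface. World frame = base frame: x ahead of the robot, y to its left, z up, the work surface at z = 0. Lengths are in m, angles in rad, forces in N, time in s.
With the tool pointing down it reaches from about 0.3 to 0.85 m from the base axis. Payload 4.2 kg.
Tool frame: the origin (TCP) lies midway between the tips of the shut fingers; the grasp point (between the pads) lies 19 mm behind it (robot.grasp_offset is the distance from the TCP to the grasp point, in m); z points along the fingers, y is the line along which they close (so a half turn about z gives the same grasp; the last joint's range is limited). The gripper opens to 91 mm and grips with 3 to 60 N. Pads are 32 mm wide; open, the fingers measure 118 mm over their backs; the gripper's body (76 mm by 178 mm) begins 60 mm behind the grasp point.
Start: joints at [-1.209, 0.32, 1.565, -0, 1.257, -0.02], TCP at [0.214, -0.534, 0.214] pointing down, gripper open.
Joint ranges: [-3.11, 3.11], [-0.84, 2.01], [0.21, 2.61], [-1.34, 4.49], [0.05, 2.63], [-2.56, 2.56]. Speed limits (rad/s): [2.57, 2.57, 3.14, 3.14, 3.14, 3.14].

### API

Orientations are given as a unit quaternion [w, x, y, z].
In Python, from plant import robot gives the robot as it stands.
- The arm moves only by the tool apply_moves, never from a script. Its argument "deltas" is a list that holds one entry, the list of rows, each a list of 6 numbers: the shift along the tool's x, y, z in mm, then the turn, a rotation vector about the tool's x, y, z in rad. In form: [[[x, y, z, ax, ay, az], ...]]. A call has 1 to 12 rows; each row is the pose to reach, as a shift and turn from the pose commanded when the call began, along the tool's axes at that moment; what a row does not reach only later rows make up. A row lasts 1/10 s, in which the tool goes at most 50 mm and 8.59 degrees, less where a joint would pass 70% of its speed; a pose out of reach is approached as far as the arm can. A call with a gripper value outside its range is refused whole. "hand" is the opening, from 0 (shut) to 1 (fully open), set as the call begins (left out, the last holds). The fingers move at their own pace and stop on an object; "squeeze" is the grip in N (left out, the last holds). Time passes only in rows, so rows that repeat a pose let the fingers close. It gives the time, the measured TCP pose, the force, the opening and the grip force at its end, in the units of the state.
- robot.get_state(): the state, without advancing time (a new reading comes with each control period).
- robot.snapshot(name): name is "scene" or "top" or "wrist"; returns a dict with "color" (400x640x3 uint8, red, green, blue), "z_map" (400x640 float32, m along the optical axis (not along the pixel's ray), 0 where there is no reading), "vfov" (degrees; the focal length in pixels is half the picture's height over the tangent of half this angle, whatever the lens; pixels are square), "cx", "cy" (the principal point, pixels), "k1" (the pictures are not rectified: a ray, as slopes to the right and down, at radius r is drawn at 1 + k1 r^2 times it, then the intrinsics apply), "world_from_camera" (4x4, takes a point from camera to world coordinates). Camera axes: x right, y down, z forward; pixel columns grow to the right and rows downward; lengths in m; the calibration is good to about 2 mm. A picture is of the moment at which its call begins.
- robot.sign_off(): hands the job in; it is judged then, once.
Trained networks look in a picture, given as the dict that the camera call returned (one of the last four; its "shot" number tells which), for a name from the list of things; names that differ only in an ending like _2 or _b are one class to them, and where a whole thing is asked for, a point or a joint stands for the part that bears it (a point fixed in the world has none). Each returns a list of dicts, best first, with "conf" (0 to 1); they miss things now and then, are a little off and sometimes report something else, mostly with a low value. They report only what shows in the picture. A call takes as long as a camera call. They do not tell look-alikes from the thing itself.
- robot.find_in(target, picture): "centre" ([x, y, z] in m, in world coordinates, good to about 4 mm: the middle of the surface that is visible of it).
- robot.landmark_of(target, picture): "centre" ([x, y, z] in m, in world coordinates, good to about 4 mm: a listed point, or the origin of a listed thing).
The state is a dict: "time": time; "joints": joint angles; "joint_vel": joint speeds; "joint_efforts": joint torques, N m; "eef_pos": TCP position; "tcp_rot": TCP orientation; "ft_force": force on the tool from outside, world axes, zero at the start; "torque": the same for the moment, N m; "grip_width": opening from 0.0 (shut) to 1.0 (fully open); "grip_force": force on a finger pad.
Only numpy, scipy, OpenCV 4.12 (cv2) and the standard library are available. Lean on these libraries where they do the work, as an engineer would, in place of code of your own. Each camera call takes 0.05 s, during which the arm holds its last target. There are 200 camera calls.

### The job

Put the eggshell-thin blue porcelain cup, left on the switched-off hob, away in the acrylic bay with the blue tag, keeping it upright and squeezing it with no more than 40 N from each finger (80 N in all). Set it down softly on the bay's floor before you let go, without dropping, pressing or knocking it, so that it ends standing flat inside that bay. Leave the kettle, pitcher, dripper, scoop and white cup where they are.

Things in the scene. Friction and masses are not known exactly. Their poses are not given: they have to be found in the camera images.
- blue_cup: The cup to put away: blue round eggshell-thin porcelain cup without handle, open at the top, 85 mm high; outside diameter 48 mm at the foot, 58 mm at 12 mm up, 60 mm at the rim, wall 4 mm. Origin: centre of its underside; z up along its axis. About 0.16 kg. It starts upright on the hob, 6 mm above the counter.
- bay_blue: Fixed open clear acrylic bay, blue tag: square, 94 mm outside, 84 mm inside, rim 24 mm and cork floor 8 mm above the counter. Solid blue tag block (22 x 70 x 22 mm high) at its outer -x side, thin blue strip on its +x side. Origin: centre of its underside, z up. Starts empty. The three bays stand in a row along y, in any order, yaws differing a little.
- bay_blue_in (a point): Centre of the cork floor inside the blue-tagged bay, 8 mm above the counter; x and y along the bay's walls (inner walls at +-42 mm).
- bay_white: Fixed open clear acrylic bay, white tag: square, 94 mm outside, 84 mm inside, rim 24 mm and cork floor 8 mm above the counter. Solid white tag block (22 x 70 x 22 mm high) at its outer -x side, thin white strip on its +x side. Origin: centre of its underside, z up. The white cup stands in it.
- bay_yellow: Fixed open clear acrylic bay, yellow tag: square, 94 mm outside, 84 mm inside, rim 24 mm and cork floor 8 mm above the counter. Solid yellow tag block (22 x 70 x 22 mm high) at its outer -x side, thin yellow strip on its +x side. Origin: centre of its underside, z up. It is empty and stays empty.
- white_cup: Bystander: white round eggshell-thin porcelain cup without handle, open at the top, 85 mm high; outside diameter 48 mm at the foot, 58 mm at 12 mm up, 60 mm at the rim, wall 4 mm. Origin: centre of its underside; z up along its axis. It stands in the white-tagged bay.
- hob: Fixed black glass induction hob, 290 mm in x, 510 mm in y, its top 6 mm above the counter. Origin: centre of its underside.
- kettle: Bystander: brushed steel kettle on the hob, body 156 mm wide at the foot, 154 mm high to the top of its knob; spout and black handle stick out to 135 mm from its axis along its own +y and -y. Origin: centre of its underside.
- pitcher: Bystander: glass pitcher, 110 mm across, 140 mm high, with a handle reaching 91 mm out along its own -y. Origin: centre of its underside.
- dripper: Bystander: white ceramic coffee dripper cone, 112 mm across at the rim, 85 mm high, with a small loop handle reaching 85 mm out along its own +y. Origin: centre of its underside.
- scoop: Bystander: orange plastic measuring scoop, bowl 44 mm across and 30 mm high, handle to 109 mm along its own +x. Origin: centre of the bowl's underside.
There are look-alikes about, which are no part of the job. What is shaped like the bay_blue but green or red is not meant. What is meant by the blue_cup is not yellow, and is the smaller of those in its own colour.

How it is judged:
On the way:
1. the blue cup, still held by the fingers, is lowered to within 10 mm of the floor of the blue-tagged bay, inside its walls (x of blue_cup in the frame of bay_blue_in between -0.03 and 0.03 m and y of blue_cup in the frame of bay_blue_in between -0.03 and 0.03 m and z of blue_cup in the frame of bay_blue_in between -0.005 and 0.01 m and contact force between the fingers and blue_cup above 2 N), for 0.1 s.
At the end, for the whole second after the job is handed in: The blue cup stands at rest and released on the floor of the blue-tagged bay: its foot within 20 mm of the bay's centre along each wall direction and within 4 mm of the floor's height, its axis within 0.08 rad of vertical (x of blue_cup in the frame of bay_blue_in between -0.02 and 0.02 m and y of blue_cup in the frame of bay_blue_in between -0.02 and 0.02 m and z of blue_cup in the frame of bay_blue_in between -0.004 and 0.004 m and angle between blue_cup's own z axis and vertical below 0.08 rad and linear speed of blue_cup below 0.02 m/s); the robot touches nothing.
It fails at once if the blue cup is squeezed or struck by the fingers with more than 80 N in all (contact force between the fingers and blue_cup above 80 N).
It fails at once if the blue cup is set down, dropped or knocked on a bay, the hob or another object with more than 35 N (contact force between blue_cup and hob above 35 N or contact force between blue_cup and bay_blue above 35 N or contact force between blue_cup and bay_white above 35 N or contact force between blue_cup and bay_yellow above 35 N or contact force between blue_cup and kettle above 35 N or contact force between blue_cup and pitcher above 35 N or contact force between blue_cup and dripper above 35 N or contact force between blue_cup and scoop above 35 N or contact force between blue_cup and white_cup above 35 N).
It fails at once if the blue cup is tipped more than 0.5 rad from upright (angle between blue_cup's own z axis and vertical above 0.5 rad).
It fails at once if the kettle, pitcher, dripper, scoop or white cup is moved more than 25 mm (distance of any of kettle, pitcher, dripper, scoop, white_cup from where it was at the start of the episode above 0.025 m).
It also fails if it takes over 48 s, if anything falls off the work surface, if the arm or the gripper's body presses on something with over 40 N, if the wrist force passes 120 N, or if a joint passes its speed limit or range.

## Working session

There is one attempt and no reset: what is moved stays moved. The work goes in short steps, Python scripts to look and compute and a tool call to move; the robot and the scene stay as the last step left them, time stands still between calls to the robot, and variables do not carry over. Pictures are saved under pics/ and viewed, at most 10 in all, crops included, and the job is handed in when it is done.

Besides the shell and the picture viewer there is one more tool, called after "Request:" as name(argument=value, ...) on one line, values as JSON. apply_moves: Moves the arm, as the interface text tells. Its arguments: {"type":"object","properties":{"deltas":{"type":"array","items":{"type":"array","items":{"type":"array","items":{"type":"number"}}}},"hand":{"type":"number"},"squeeze":{"type":"number"}},"required":["deltas"]}

```bash
mkdir -p pics; cat > h.py <<'E'
import numpy as np, cv2
from plant import robot
def save(p,n): cv2.imwrite('pics/'+n,p['color'][...,::-1])
def cloud(p):
    h,w=p['z_map'].shape; f=h/2/np.tan(np.radians(p['vfov'])/2)
    u,v=np.meshgrid(np.arange(w),np.arange(h))
    K=np.array([[f,0,p['cx']],[0,f,p['cy']],[0,0,1]])
    q=np.stack([u,v],-1).reshape(-1,1,2).astype(np.float64)
    r=cv2.undistortPoints(q,K,np.array([p['k1'],0,0,0.])).reshape(h,w,2)
    z=p['z_map']; c=np.stack([r[...,0]*z,r[...,1]*z,z,np.ones_like(z)],-1)
    W=c@np.array(p['world_from_camera']).T
    W[z==0]=np.nan
    return W[...,:3]
E
python3 - <<'E'
from h import *
for n in ['scene','top']:
    p=robot.snapshot(n); save(p,n+'0.png'); np.savez(n+'0.npz',c=cloud(p),col=p['color'])
    for t in ['blue_cup','bay_blue','bay_white','bay_yellow','kettle','pitcher','dripper','scoop','white_cup','bay_blue_in']:
        print(n,t,[(np.round(d['centre'],3).tolist(),round(d['conf'],2)) for d in robot.landmark_of(t,p)])
print(robot.get_state())
E
```

```text
scene blue_cup [([0.526, 0.258, 0.005], 0.93), ([0.615, 0.043, 0.0], 0.92), ([0.756, 0.264, -0.004], 0.79)]
scene bay_blue [([0.507, -0.04, -0.001], 0.79), ([0.79, 0.089, 0.002], 0.67), ([0.339, -0.295, -0.0], 0.62)]
scene bay_white [([0.54, -0.308, 0.0], 0.84)]
scene bay_yellow [([0.49, -0.173, 0.002], 0.86), ([0.538, -0.308, -0.0], 0.38)]
scene kettle []
scene pitcher [([0.486, -0.482, -0.002], 0.96)]
scene dripper [([0.755, -0.1, -0.002], 0.91), ([0.525, 0.258, 0.006], 0.41)]
scene scoop [([0.708, -0.336, 0.0], 0.64)]
scene white_cup [([0.534, -0.308, 0.007], 0.67)]
scene bay_blue_in [([0.796, 0.086, 0.004], 0.96), ([0.506, -0.043, 0.006], 0.94), ([0.342, -0.295, 0.01], 0.82)]
top blue_cup [([0.755, 0.264, -0.002], 0.85), ([0.526, 0.258, 0.008], 0.68), ([0.615, 0.045, -0.005], 0.68)]
top bay_blue [([0.339, -0.291, 0.002], 0.64), ([0.795, 0.091, -0.002], 0.57), ([0.504, -0.042, 0.005], 0.56), ([0.537, -0.304, 0.002], 0.51)]
top bay_white [([0.536, -0.306, 0.002], 0.91), ([0.539, -0.306, 0.008], 0.47), ([0.514, 0.363, 0.001], 0.43)]
top bay_yellow [([0.492, -0.172, 0.001], 0.68), ([
[... 413 characters left out ...]
': array([-1.20902305e+00,  3.19601687e-01,  1.56450774e+00,  1.96214189e-05,
        1.25738023e+00, -2.00109178e-02]), 'joint_vel': array([ 1.07679516e-03,  2.09792853e-05,  4.49111241e-04, -1.60651481e-04,
        2.37695926e-04,  3.02408842e-04]), 'joint_efforts': array([ 6.23050546e-04, -4.12363243e+01, -2.32229769e+01,  7.29907374e-02,
        3.78923211e-02, -2.82042720e-05]), 'eef_pos': array([ 0.21423907, -0.53361822,  0.21397196]), 'tcp_rot': array([4.91588774e-05, 9.81835936e-01, 1.89731895e-01, 1.79539437e-05]), 'ft_force': array([ 0.07934661,  0.9837518 , -0.76499101]), 'torque': array([ 0.04142118, -0.01193229,  0.01719841]), 'grip_force': 0.0, 'grip_width': 0.9973624337238509}
```

View pics/scene0.png

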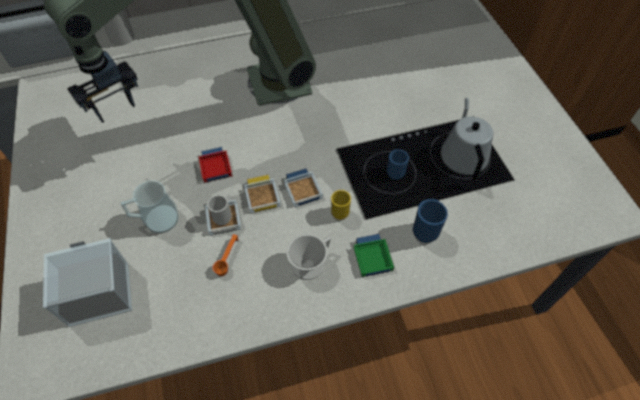

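View pics/top0.png

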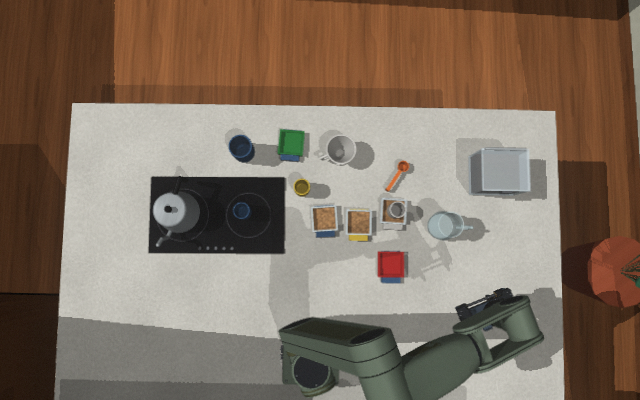

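The blue cup on the hob is the small one, at scene px (398,163) and top px (241,211). The larger blue one at scene px (430,220) is a decoy. The blue-tagged cork bay is at scene px (300,187) and top px (324,220). The red and green bays and the yellow cup are look-alikes. The network positions agree with the pictures.

```bash
cat >> h.py <<'E'
from scipy.spatial.transform import Rotation as R
def delta(pos,yaw):
    s=robot.get_state(); q=s['tcp_rot']; A=R.from_quat(q,scalar_first=True)
    B=R.from_matrix(np.array([[np.cos(yaw),np.sin(yaw),0],[np.sin(yaw),-np.cos(yaw),0],[0,0,-1]]))
    print('delta',np.round(A.inv().apply(np.array(pos)-s['eef_pos'])*1000,1),np.round((A.inv()*B).as_rotvec(),3),'t',s['time'])
E
python3 - <<'E'
from h import *
for n in ['top','scene']:
    d=np.load(n+'0.npz'); c=d['c'];col=d['col'].astype(int)
    m=(np.hypot(c[...,0]-.526,c[...,1]-.258)<.05)&(c[...,2]>.03)
    P=c[m]; print(n,'cup',len(P),P.min(0),P.max(0),(P.min(0)+P.max(0))/2)
    r=P[P[:,2]>.075]; (x,y),rad=cv2.minEnclosingCircle(r[:,:2].astype(np.float32)); print('rim',x,y,rad)
    m=(np.hypot(c[...,0]-.505,c[...,1]+.041)<.075)&(c[...,2]>.004)&(c[...,1]>-.1)
    P=c[m]; print('bay',len(P),cv2.minAreaRect((P[:,:2]*1000).astype(np.float32)))
    blue=(col[...,2]>col[...,0]+25)&(np.hypot(c[...,0]-.505,c[...,1]+.041)<.085)
    P=c[blue]; print('tag',len(P),P.mean(0),cv2.minAreaRect((P[:,:2]*1000).astype(np.float32)))
    m=(np.hypot(c[...,0]-.615,c[...,1]-.044)<.05); print('ycup h',np.nanmax(c[m][:,2]))
delta([.526,.258,.214],2.05)
E
```

```text
top cup 128 [0.4941996  0.2270813  0.03102112] [0.54997568 0.28748764 0.09954454] [0.52208764 0.25728447 0.06528283]
rim 0.5228396654129028 0.2572844624519348 0.030323568731546402
bay 728 ((503.4556884765625, -31.976791381835938), (143.25498962402344, 129.8919677734375), 4.183022975921631)
tag 98 [ 0.44785062 -0.04677614  0.02142201] ((492.5056457519531, -46.29057312011719), (112.1186752319336, 67.1115493774414), 0.309802383184433)
ycup h 0.09347708967309654
scene cup 451 [0.49649872 0.22721341 0.03013278] [0.56013781 0.28603041 0.09955501] [0.52831826 0.25662191 0.06484389]
rim 0.5278183221817017 0.2598174810409546 0.03321823105216026
bay 1007 ((505.1278076171875, -32.31653594970703), (138.70823669433594, 129.1674346923828), 6.418626308441162)
tag 94 [ 0.45219657 -0.04891772  0.02169578] ((497.03387451171875, -46.39454650878906), (116.40925598144531, 64.75385284423828), 2.905487298965454)
ycup h 0.0914144863550359
delta [ 5.842e+02 -6.185e+02 -1.000e-01] [ 0.     0.    -1.668] t 1.1
```

Request:
apply_moves(deltas=[[[15, -16, 0, 0, 0, -0.045], [40, -42, 0, 0, 0, -0.12], [70, -74, 0, 0, 0, -0.2], [102, -108, 0, 0, 0, -0.3], [134, -142, 0, 0, 0, -0.39], [166, -176, 0, 0, 0, -0.48], [198, -210, 0, 0, 0, -0.58], [230, -244, 0, 0, 0, -0.67], [262, -278, 0, 0, 0, -0.76], [294, -312, 0, 0, 0, -0.85], [326, -346, 0, 0, 0, -0.94], [358, -380, 0, 0, 0, -1.03]]])

```text
time: 2.3
eef_pos: [0.4053, -0.0457, 0.2143]
tcp_rot: [0.001, 0.76, 0.65, 0.0]
ft_force: [0.9, -1.2, -0.8]
grip_width: 1.0
grip_force: 0.0
```

```bash
python3 -c "
from h import *
delta([.525,.258,.214],2.05)"
```

```text
delta [3.186e+02 7.130e+01 3.000e-01] [ 0.001  0.001 -0.634] t 2.3
```

Request:
apply_moves(deltas=[[[40, 9, 0, 0, 0, -0.08], [84, 19, 0, 0, 0, -0.17], [128, 29, 0, 0, 0, -0.26], [172, 39, 0, 0, 0, -0.35], [216, 48, 0, 0, 0, -0.44], [260, 58, 0, 0, 0, -0.53], [300, 67, 0, 0, 0, -0.61], [319, 71, 0, 0, 0, -0.634], [319, 71, 0, 0, 0, -0.634]]])

```text
time: 3.2
eef_pos: [0.5261, 0.2586, 0.2133]
tcp_rot: [-0.0, 0.52, 0.854, 0.0]
ft_force: [-0.5, -0.3, -0.3]
grip_width: 1.002
grip_force: 0.0
```

```bash
python3 - <<'E'
from h import *
p=robot.snapshot('wrist'); save(p,'w1.png'); c=cloud(p); col=p['color'].astype(int)
print(robot.get_state()['eef_pos'])
for d in robot.landmark_of('blue_cup',p): print(d['centre'],d['conf'])
m=(np.hypot(c[...,0]-.525,c[...,1]-.258)<.06)&(c[...,2]>.03)&(c[...,2]<.11)
P=c[m]; print(len(P),P.min(0),P.max(0))
r=P[P[:,2]>.085]
if len(r)>5: print('rim',cv2.minEnclosingCircle(r[:,:2].astype(np.float32)), np.median(r[:,2]))
E
```

```text
[0.52543439 0.25684991 0.21335326]
[0.7518, 0.2669, 0.0056] 0.94
[0.5294, 0.2566, 0.0062] 0.68
[0.6162, 0.0412, 0.0003] 0.58
2601 [0.49558195 0.22888944 0.03002987] [0.55487295 0.28791675 0.09311114]
rim ((0.5250745415687561, 0.25812840461730957), 0.030088821426033974) 0.09086756404223353
```

View pics/w1.png

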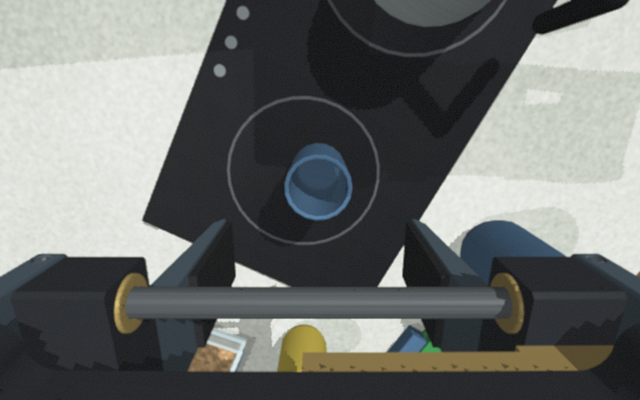

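Request:
apply_moves(deltas=[[[1, 0, 20, 0, 0, 0], [1, 0, 55, 0, 0, 0], [1, 0, 90, 0, 0, 0], [1, 0, 120, 0, 0, 0], [1, 0, 145, 0, 0, 0], [1, 0, 160, 0, 0, 0], [1, 0, 170, 0, 0, 0], [1, 0, 171, 0, 0, 0], [1, 0, 171, 0, 0, 0]]])

```text
time: 4.2
eef_pos: [0.5254, 0.2566, 0.0436]
tcp_rot: [0.0, 0.521, 0.853, 0.0]
ft_force: [-0.7, 0.4, -0.1]
grip_width: 0.996
grip_force: 0.0
```

Request:
apply_moves(deltas=[[[0, 0, 0, 0, 0, 0], [0, 0, 0, 0, 0, 0], [0, 0, 0, 0, 0, 0], [0, 0, 0, 0, 0, 0], [0, 0, 0, 0, 0, 0]]], hand=0.71, squeeze=12)

```text
time: 4.7
eef_pos: [0.5251, 0.2571, 0.0431]
tcp_rot: [0.0, 0.521, 0.854, 0.0]
ft_force: [-0.3, -0.4, -0.2]
grip_width: 0.712
grip_force: 0.0
```

Request:
apply_moves(deltas=[[[0, 0, 0, 0, 0, 0], [0, 0, 0, 0, 0, 0], [0, 0, 0, 0, 0, 0], [0, 0, 0, 0, 0, 0], [0, 0, 0, 0, 0, 0], [0, 0, 0, 0, 0, 0]]], hand=0.5, squeeze=15)

```text
time: 5.3
eef_pos: [0.5252, 0.2571, 0.043]
tcp_rot: [0.0, 0.521, 0.854, 0.0]
ft_force: [0.5, -0.1, -0.0]
grip_width: 0.663
grip_force: 15.0
```

Request:
apply_moves(deltas=[[[0, 0, -2, 0, 0, 0], [0, 0, -6, 0, 0, 0], [0, 0, -14, 0, 0, 0], [0, 0, -28, 0, 0, 0], [0, 0, -48, 0, 0, 0], [0, 0, -72, 0, 0, 0], [0, 0, -98, 0, 0, 0], [0, 0, -122, 0, 0, 0], [0, 0, -138, 0, 0, 0], [0, 0, -147, 0, 0, 0], [0, 0, -150, 0, 0, 0], [0, 0, -150, 0, 0, 0]]])

```text
time: 6.5
eef_pos: [0.5248, 0.2569, 0.1928]
tcp_rot: [-0.0, 0.521, 0.854, -0.0]
ft_force: [-1.0, -0.9, -0.9]
grip_width: 0.66
grip_force: 15.0
```

```bash
python3 - <<'E'
from h import *
p=robot.snapshot('wrist'); c=cloud(p)
s=robot.get_state(); print(s['grip_force'],s['grip_width'],s['ft_force'],s['eef_pos'])
e=s['eef_pos']
m=(np.hypot(c[...,0]-e[0],c[...,1]-e[1])<.032)&(c[...,2]>e[2]-.06)&(c[...,2]<.26)
print('cup top z',np.percentile(c[m][:,2],[5,50,95]))
delta([.505,-.041,.193],1.57)
E
```

```text
14.999801851809025 0.6599691282126023 [-0.29464787 -0.52846751 -1.22701071] [0.52458283 0.25682041 0.19220911]
cup top z [0.16365222 0.22325576 0.2417278 ]
delta [-255.9 -153.6   -0.6] [-0.001  0.     0.476] t 6.55
```

```bash
python3 - <<'E'
from h import *
L=[]
for n in ['scene','top']:
    p=robot.snapshot(n)
    for t in ['bay_blue_in','bay_blue']:
        L+=[d['centre'] for d in robot.landmark_of(t,p) if np.hypot(d['centre'][0]-.505,d['centre'][1]+.041)<.03]
    c=cloud(p);col=p['color'].astype(int)
    cork=(col[...,0]>col[...,2]+25)&(abs(c[...,0]-.505)<.06)&(abs(c[...,1]+.041)<.055)
    P=c[cork]; print(n,len(P),np.median(P[:,2]),cv2.minAreaRect((P[:,:2]*1000).astype(np.float32)),P.mean(0))
print(np.round(L,4),np.mean(L,0))
E
```

```text
scene 416 0.00855107863261284 ((508.6573791503906, -41.823265075683594), (83.99674987792969, 74.51756286621094), 4.397818088531494) [ 0.50443056 -0.0426534   0.00843588]
top 449 0.007433877705551373 ((505.2414855957031, -41.96861267089844), (80.62337493896484, 80.15677642822266), 4.589511871337891) [ 0.50496034 -0.04132732  0.00763   ]
[[ 0.5046 -0.0446  0.0066]
 [ 0.5069 -0.0392  0.0015]
 [ 0.5058 -0.0416  0.0084]
 [ 0.5062 -0.0445  0.0033]] [ 0.505875 -0.042475  0.00495 ]
```

Request:
apply_moves(deltas=[[[-12, -7, 0, 0, 0, 0.02], [-34, -21, 0, 0, 0, 0.07], [-64, -39, 0, 0, 0, 0.13], [-96, -58, 0, 0, 0, 0.19], [-128, -78, 0, 0, 0, 0.25], [-160, -97, 0, 0, 0, 0.31], [-192, -117, 0, 0, 0, 0.37], [-222, -135, 0, 0, 0, 0.42], [-243, -148, 0, 0, 0, 0.455], [-254, -154, 0, 0, 0, 0.47], [-256, -155, 0, 0, 0, 0.476], [-256, -155, 0, 0, 0, 0.476]]])

```text
time: 8.05
eef_pos: [0.5042, -0.0413, 0.1929]
tcp_rot: [-0.0, 0.708, 0.707, 0.0]
ft_force: [-0.5, 0.5, -2.2]
grip_width: 0.662
grip_force: 15.0
```

```bash
python3 - <<'E'
from h import *
p=robot.snapshot('scene'); 
cv2.imwrite('pics/s2.png',cv2.resize(p['color'][120:260,200:400,::-1],None,fx=4,fy=4))
s=robot.get_state(); print(s['grip_force'],s['grip_width'],s['eef_pos'])
delta([.505,-.0425,.050],1.57)
E
```

```text
15.000022854655981 0.6612320893558981 [ 0.50430751 -0.04083305  0.19292837]
delta [ -1.7   0.7 142.9] [ 0.    -0.001  0.   ] t 8.1
```

View pics/s2.png

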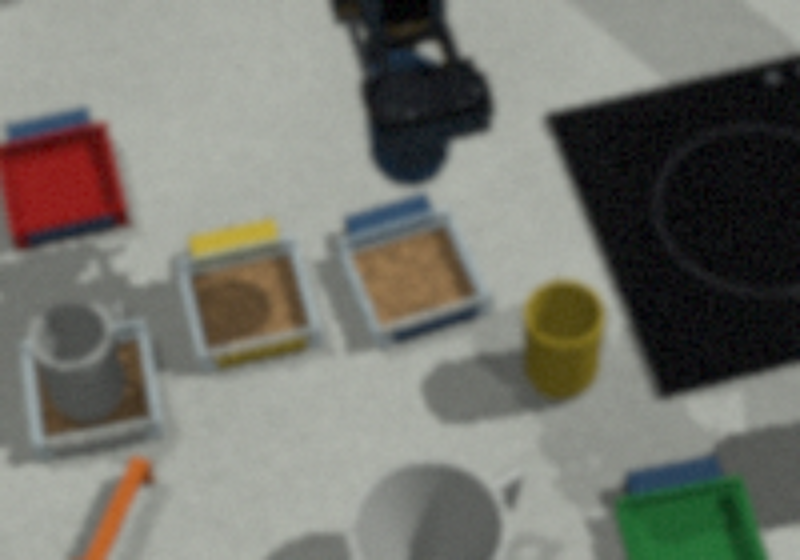

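The picture shows the cup held upright at crop px (410,150), above the blue-tagged cork bay at (410,270). The way down is clear.

Request:
apply_moves(deltas=[[[0, 0, 10, 0, 0, 0], [-1, 1, 28, 0, 0, 0], [-1, 1, 52, 0, 0, 0], [-1, 1, 76, 0, 0, 0], [-1, 1, 98, 0, 0, 0], [-1, 1, 115, 0, 0, 0], [-1, 1, 127, 0, 0, 0], [-1, 1, 134, 0, 0, 0], [-1, 1, 138, 0, 0, 0], [-1, 1, 140, 0, 0, 0], [-1, 1, 140, 0, 0, 0]]])

```text
time: 9.2
eef_pos: [0.5056, -0.0425, 0.0532]
tcp_rot: [0.0, 0.707, 0.707, 0.0]
ft_force: [0.2, 0.2, -1.4]
grip_width: 0.661
grip_force: 15.0
```

Request:
apply_moves(deltas=[[[0, 0, 1, 0, 0, 0], [0, 0, 2, 0, 0, 0], [0, 0, 3, 0, 0, 0], [0, 0, 4, 0, 0, 0], [0, 0, 4.5, 0, 0, 0], [0, 0, 5, 0, 0, 0], [0, 0, 5, 0, 0, 0], [0, 0, 5, 0, 0, 0]]])

```text
time: 10.0
eef_pos: [0.5053, -0.0425, 0.0479]
tcp_rot: [0.0, 0.707, 0.707, -0.0]
ft_force: [1.2, -0.3, -1.6]
grip_width: 0.665
grip_force: 15.0
```

Contact is expected at TCP z of about 0.045, so I'll go down in half-millimetre steps.

Request:
apply_moves(deltas=[[[0, 0, 0.5, 0, 0, 0], [0, 0, 1, 0, 0, 0], [0, 0, 1.5, 0, 0, 0], [0, 0, 2, 0, 0, 0], [0, 0, 2, 0, 0, 0], [0, 0, 2, 0, 0, 0]]])

```text
time: 10.6
eef_pos: [0.5053, -0.0425, 0.0459]
tcp_rot: [0.0, 0.707, 0.707, -0.0]
ft_force: [0.6, -0.8, -1.3]
grip_width: 0.66
grip_force: 15.0
```

Request:
apply_moves(deltas=[[[0, 0, 0.3, 0, 0, 0], [0, 0, 0.6, 0, 0, 0], [0, 0, 0.6, 0, 0, 0], [0, 0, 0.6, 0, 0, 0]]])

```text
time: 11.0
eef_pos: [0.5053, -0.0425, 0.0453]
tcp_rot: [0.0, 0.707, 0.707, -0.0]
ft_force: [0.4, 0.1, -1.0]
grip_width: 0.66
grip_force: 15.0
```

Request:
apply_moves(deltas=[[[0, 0, 0.3, 0, 0, 0], [0, 0, 0.3, 0, 0, 0], [0, 0, 0.3, 0, 0, 0]]])

```text
time: 11.3
eef_pos: [0.5053, -0.0425, 0.045]
tcp_rot: [0.0, 0.707, 0.707, -0.0]
ft_force: [0.2, -0.3, -0.5]
grip_width: 0.662
grip_force: 15.0
```

Request:
apply_moves(deltas=[[[0, 0, 0.3, 0, 0, 0], [0, 0, 0.3, 0, 0, 0], [0, 0, 0.3, 0, 0, 0]]])

```text
time: 11.6
eef_pos: [0.5053, -0.0425, 0.0449]
tcp_rot: [0.0, 0.707, 0.707, 0.0]
ft_force: [0.1, 0.4, 0.7]
grip_width: 0.662
grip_force: 15.0
```

Force went from -1.5 to +0.7 N and z has stalled, so the cup is on the floor. Releasing gently.

Request:
apply_moves(deltas=[[[0, 0, 0, 0, 0, 0], [0, 0, 0, 0, 0, 0], [0, 0, 0, 0, 0, 0], [0, 0, 0, 0, 0, 0]]], squeeze=4)

```text
time: 12.0
eef_pos: [0.5054, -0.0425, 0.0448]
tcp_rot: [0.0, 0.707, 0.707, 0.0]
ft_force: [-0.0, -0.0, 1.4]
grip_width: 0.666
grip_force: 4.0
```

Request:
apply_moves(deltas=[[[0, 0, 0, 0, 0, 0], [0, 0, 0, 0, 0, 0], [0, 0, 0, 0, 0, 0], [0, 0, 0, 0, 0, 0], [0, 0, 0, 0, 0, 0], [0, 0, 0, 0, 0, 0]]], hand=1.0)

```text
time: 12.6
eef_pos: [0.5053, -0.0425, 0.0447]
tcp_rot: [0.0, 0.707, 0.707, -0.0]
ft_force: [0.3, 1.1, -0.1]
grip_width: 1.0
grip_force: 0.0
```

Request:
apply_moves(deltas=[[[0, 0, -5, 0, 0, 0], [0, 0, -20, 0, 0, 0], [0, 0, -45, 0, 0, 0], [0, 0, -75, 0, 0, 0], [0, 0, -105, 0, 0, 0], [0, 0, -135, 0, 0, 0], [0, 0, -160, 0, 0, 0], [0, 0, -170, 0, 0, 0], [0, 0, -170, 0, 0, 0]]])

```text
time: 13.5
eef_pos: [0.5059, -0.0426, 0.216]
tcp_rot: [0.001, 0.707, 0.707, 0.001]
ft_force: [0.1, -0.9, -1.3]
grip_width: 1.0
grip_force: 0.0
```

```bash
python3 - <<'E'
from h import *
p=robot.snapshot('wrist'); save(p,'w3.png'); c=cloud(p)
print(robot.get_state()['ft_force'])
for n in ['blue_cup','bay_blue_in']:
  print(n,[(d['centre'],d['conf']) for d in robot.landmark_of(n,p)])
m=(np.hypot(c[...,0]-.5055,c[...,1]+.042)<.045)&(c[...,2]>.085)&(c[...,2]<.11)
r=c[m]; print(len(r),np.median(r[:,2]),r[:,2].min(),np.percentile(r[:,2],99),cv2.minEnclosingCircle(r[:,:2].astype(np.float32)))
E
```

```text
[-0.02596141  0.26469788 -0.22706291]
blue_cup [([0.5073, -0.0404, 0.0069], 0.88), ([0.6125, 0.0429, 0.0013], 0.65)]
bay_blue_in [([0.7883, 0.0852, 0.0097], 0.94), ([0.3347, -0.2983, 0.0108], 0.81)]
1112 0.0928333686559791 0.08507289305916588 0.09480575898715965 ((0.5054717063903809, -0.041785016655921936), 0.02999291755259037)
```

View pics/w3.png

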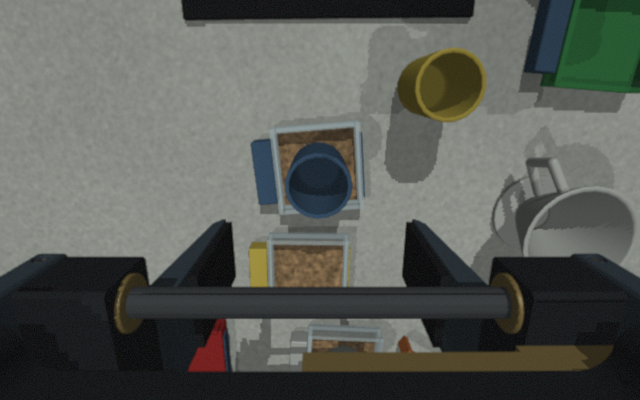

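The cup, at px (318,180), stands upright in the blue-tagged bay. Its rim is level at z 0.093 and centred at (0.5055, -0.0418), and nothing touches it.

```bash
python3 -c "
from plant import robot
print(robot.sign_off())"
```

```text
the job is handed in; nothing more can be done
None
```

The blue cup is standing upright and released in the blue-tagged bay, within about 1 mm of my estimate of its centre; the grip never read above 15 N per finger, and the job was handed in at about 14 s, though sign-off returned no verdict.

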